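# Heft the look-alike tins and stack the filled ones, heaviest below

### The job

Three closed tins of fasteners stand in the grey rack and look exactly alike, but one is full, one is half full and one is empty: only their weight in the hand tells which. Stack the two filled ones in the red stand, the heavier first, down on its floor, and then the lighter squarely on top of it; leave the empty one standing upright on the bench or in the rack, away from the stand. Keep the tins upright, lower them into the stand gently rather than dropping them, and leave the other things on the bench where they are.

Things in the scene. Friction and masses are not known exactly. Their poses are not given: they have to be found in the camera images.
- tin_1: Closed yellow tin with a dark lid, 46 mm (own x) by 60 mm (own y) by 60 mm tall; origin at the centre of its underside, z up. One of three alike, in the rack at the start in no fixed order, yawed like the rack to 0.05 rad. One is full, one half full, one empty: 0.1 to 1 kg, at least 0.2 kg apart. Rigid: grip it firmly (60 N) and near its top; its load can shift 1 mm sideways in it.
- tin_2: Closed yellow tin with a dark lid, 46 mm (own x) by 60 mm (own y) by 60 mm tall; origin at the centre of its underside, z up. One of three alike, in the rack at the start in no fixed order, yawed like the rack to 0.05 rad. One is full, one half full, one empty: 0.1 to 1 kg, at least 0.2 kg apart. Rigid: grip it firmly (60 N) and near its top; its load can shift 1 mm sideways in it.
- tin_3: Closed yellow tin with a dark lid, 46 mm (own x) by 60 mm (own y) by 60 mm tall; origin at the centre of its underside, z up. One of three alike, in the rack at the start in no fixed order, yawed like the rack to 0.05 rad. One is full, one half full, one empty: 0.1 to 1 kg, at least 0.2 kg apart. Rigid: grip it firmly (60 N) and near its top; its load can shift 1 mm sideways in it.
- rack: Grey rack, fixed, 66 mm (own x) by 218 mm (own y); origin: centre of its underside; yaw within 0.2 rad. Floor 4 mm thick; bays at own y = -70, 0, 70 mm. Partitions 48 mm high beside the tins' y faces leave no room for fingers: here grip a tin across its 46 mm. Lips 12 mm high front and back. The bench on the robot's side (own x -35 to -170, own y -190 to 110 mm) is clear for putting tins down.
- stand: Red stand, fixed, base 100 mm (own x) by 104 mm (own y); origin: centre of its underside. Floor 4 mm thick. Cheeks 83 mm high face each other across own x, 56 mm apart: a tin goes in with its 46 mm across (tin x along stand x, either way round), no finger fits between tin and cheek. The ends (own y) are open but for lips 12 mm high, 74 mm apart inside: fingers have room at the tin's y faces.
- drill_red: Red cordless drill standing behind the stand, never moves, 211 mm tall, 190 mm long along y and 68 mm deep in x; origin under its grip; blue and black drills stand behind it. Carry things round its front (robot side), not across it.
- jar: Bystander: clear glass jar with a grey lid, 57 mm across, 70 mm tall; origin at the centre of its underside. Leave alone.
- spool: Bystander: solder spool with blue flanges, 60 mm across, 44 mm tall; origin at the centre of its underside. Leave alone.
- terminals: Bystander: strip of five cream screw terminals, 20 x 58 x 16 mm; origin at the centre of its underside. Leave alone.
- screwdriver: Bystander: short screwdriver with an orange handle, 112 mm long, lying; origin under its middle. Leave alone.
Not all that is in view belongs to the job. Leave any green look-alike of the tin_3 alone.

How it is judged:
On the way, in this order (a step that is already met when the one before it is completed fails the run):
1. the full tin (its weight over 5.8 N) stands alone on the floor of the stand, let go (((horizontal distance between tin_1 and stand below 0.012 m and z of tin_1 in the frame of stand between 0 and 0.01 m and angle between tin_1's own z axis and vertical below 0.08 rad and contact force between tin_1 and stand above 5.8 N and contact force between tin_1 and the fingers below 0.3 N and linear speed of tin_1 below 0.02 m/s and horizontal distance between each of tin_2, tin_3 and stand above 0.05 m) or (horizontal distance between tin_2 and stand below 0.012 m and z of tin_2 in the frame of stand between 0 and 0.01 m and angle between tin_2's own z axis and vertical below 0.08 rad and contact force between tin_2 and stand above 5.8 N and contact force between tin_2 and the fingers below 0.3 N and linear speed of tin_2 below 0.02 m/s and horizontal distance between each of tin_1, tin_3 and stand above 0.05 m) or (horizontal distance between tin_3 and stand below 0.012 m and z of tin_3 in the frame of stand between 0 and 0.01 m and angle between tin_3's own z axis and vertical below 0.08 rad and contact force between tin_3 and stand above 5.8 N and contact force between tin_3 and the fingers below 0.3 N and linear speed of tin_3 below 0.02 m/s and horizontal distance between each of tin_1, tin_2 and stand above 0.05 m))), for 0.2 s.
2. the half-full tin (2.5 to 5.8 N) stands on the full one, let go (((horizontal distance between tin_1 and stand below 0.012 m and z of tin_1 in the frame of stand between 0 and 0.01 m and angle between each of tin_1, tin_2's own z axis and vertical below 0.08 rad and horizontal distance between tin_2 and tin_1 below 0.015 m and z of tin_2 in the frame of tin_1 between 0.054 and 0.066 m and contact force between tin_2 and tin_1 between 2.5 and 5.8 N and contact force between tin_2 and the fingers below 0.3 N and contact force between tin_1 and stand above 9 N) or (horizontal distance between tin_1 and stand below 0.012 m and z of tin_1 in the frame of stand between 0 and 0.01 m and angle between each of tin_1, tin_3's own z axis and vertical below 0.08 rad and horizontal distance between tin_3 and tin_1 below 0.015 m and z of tin_3 in the frame of tin_1 between 0.054 and 0.066 m and contact force between tin_3 and tin_1 between 2.5 and 5.8 N and contact force between tin_3 and the fingers below 0.3 N and contact force between tin_1 and stand above 9 N) or (horizontal distance between tin_2 and stand below 0.012 m and z of tin_2 in the frame of stand between 0 and 0.01 m and angle between each of tin_2, tin_1's own z axis and vertical below 0.08 rad and horizontal distance between tin_1 and tin_2 below 0.015 m and z of tin_1 in the frame of tin_2 between 0.054 and 0.066 m and contact force between tin_1 and tin_2 between 2.5 and 5.8 N and contact force between tin_1 and the fingers below 0.3 N and contact force between tin_2 and stand above 9 N) or (horizontal distance between tin_2 and stand below 0.012 m and z of tin_2 in the frame of stand between 0 and 0.01 m and angle between each of tin_2, tin_3's own z axis and vertical below 0.08 rad and horizontal distance between tin_3 and tin_2 below 0.015 m and z of tin_3 in the frame of tin_2 between 0.054 and 0.066 m and contact force between tin_3 and tin_2 between 2.5 and 5.8 N and contact force between tin_3 and the fingers below 0.3 N and contact force between tin_2 and stand above 9 N) or (horizontal distance between tin_3 and stand below 0.012 m and z of tin_3 in the frame of stand between 0 and 0.01 m and angle between each of tin_3, tin_1's own z axis and vertical below 0.08 rad and horizontal distance between tin_1 and tin_3 below 0.015 m and z of tin_1 in the frame of tin_3 between 0.054 and 0.066 m and contact force between tin_1 and tin_3 between 2.5 and 5.8 N and contact force between tin_1 and the fingers below 0.3 N and contact force between tin_3 and stand above 9 N) or (horizontal distance between tin_3 and stand below 0.012 m and z of tin_3 in the frame of stand between 0 and 0.01 m and angle between each of tin_3, tin_2's own z axis and vertical below 0.08 rad and horizontal distance between tin_2 and tin_3 below 0.015 m and z of tin_2 in the frame of tin_3 between 0.054 and 0.066 m and contact force between tin_2 and tin_3 between 2.5 and 5.8 N and contact force between tin_2 and the fingers below 0.3 N and contact force between tin_3 and stand above 9 N))), for 0.2 s.
At the end, for the whole second after the job is handed in: The full tin stands upright on the stand's floor (centre within 12 mm of the stand's), the half-full tin upright on top of it (centres within 15 mm), the empty tin upright on the bench or in the rack at least 80 mm from the stand's centre; all at rest (((horizontal distance between tin_1 and stand below 0.012 m and z of tin_1 in the frame of stand between 0 and 0.01 m and angle between each of tin_1, tin_2's own z axis and vertical below 0.08 rad and horizontal distance between tin_2 and tin_1 below 0.015 m and z of tin_2 in the frame of tin_1 between 0.054 and 0.066 m and contact force between tin_2 and tin_1 between 2.5 and 5.8 N and angle between tin_3's own z axis and vertical below 0.1 rad and height (world z) of tin_3 between -0.01 and 0.012 m and horizontal distance between tin_3 and stand above 0.08 m and contact force between tin_1 and stand above 9 N) or (horizontal distance between tin_1 and stand below 0.012 m and z of tin_1 in the frame of stand between 0 and 0.01 m and angle between each of tin_1, tin_3's own z axis and vertical below 0.08 rad and horizontal distance between tin_3 and tin_1 below 0.015 m and z of tin_3 in the frame of tin_1 between 0.054 and 0.066 m and contact force between tin_3 and tin_1 between 2.5 and 5.8 N and angle between tin_2's own z axis and vertical below 0.1 rad and height (world z) of tin_2 between -0.01 and 0.012 m and horizontal distance between tin_2 and stand above 0.08 m and contact force between tin_1 and stand above 9 N) or (horizontal distance between tin_2 and stand below 0.012 m and z of tin_2 in the frame of stand between 0 and 0.01 m and angle between each of tin_2, tin_1's own z axis and vertical below 0.08 rad and horizontal distance between tin_1 and tin_2 below 0.015 m and z of tin_1 in the frame of tin_2 between 0.054 and 0.066 m and contact force between tin_1 and tin_2 between 2.5 and 5.8 N and angle between tin_3's own z axis and vertical below 0.1 rad and height (world z) of tin_3 between -0.01 and 0.012 m and horizontal distance between tin_3 and stand above 0.08 m and contact force between tin_2 and stand above 9 N) or (horizontal distance between tin_2 and stand below 0.012 m and z of tin_2 in the frame of stand between 0 and 0.01 m and angle between each of tin_2, tin_3's own z axis and vertical below 0.08 rad and horizontal distance between tin_3 and tin_2 below 0.015 m and z of tin_3 in the frame of tin_2 between 0.054 and 0.066 m and contact force between tin_3 and tin_2 between 2.5 and 5.8 N and angle between tin_1's own z axis and vertical below 0.1 rad and height (world z) of tin_1 between -0.01 and 0.012 m and horizontal distance between tin_1 and stand above 0.08 m and contact force between tin_2 and stand above 9 N) or (horizontal distance between tin_3 and stand below 0.012 m and z of tin_3 in the frame of stand between 0 and 0.01 m and angle between each of tin_3, tin_1's own z axis and vertical below 0.08 rad and horizontal distance between tin_1 and tin_3 below 0.015 m and z of tin_1 in the frame of tin_3 between 0.054 and 0.066 m and contact force between tin_1 and tin_3 between 2.5 and 5.8 N and angle between tin_2's own z axis and vertical below 0.1 rad and height (world z) of tin_2 between -0.01 and 0.012 m and horizontal distance between tin_2 and stand above 0.08 m and contact force between tin_3 and stand above 9 N) or (horizontal distance between tin_3 and stand below 0.012 m and z of tin_3 in the frame of stand between 0 and 0.01 m and angle between each of tin_3, tin_2's own z axis and vertical below 0.08 rad and horizontal distance between tin_2 and tin_3 below 0.015 m and z of tin_2 in the frame of tin_3 between 0.054 and 0.066 m and contact force between tin_2 and tin_3 between 2.5 and 5.8 N and angle between tin_1's own z axis and vertical below 0.1 rad and height (world z) of tin_1 between -0.01 and 0.012 m and horizontal distance between tin_1 and stand above 0.08 m and contact force between tin_3 and stand above 9 N)) and linear speed of each of tin_1, tin_2, tin_3 below 0.02 m/s); the robot touches nothing.
It fails at once if a tin is tipped (more than 35 degrees) (angle between any of tin_1, tin_2, tin_3's own z axis and vertical above 0.6 rad).
It fails at once if a tin is dropped in the stand (it comes down on the floor or on the other tin faster than 0.45 m/s) ((horizontal distance between tin_1 and stand below 0.02 m and linear speed of tin_1 above 0.45 m/s and (z of tin_1 in the frame of stand below 0.02 m or z of tin_1 in the frame of stand between 0.055 and 0.08 m)) or (horizontal distance between tin_2 and stand below 0.02 m and linear speed of tin_2 above 0.45 m/s and (z of tin_2 in the frame of stand below 0.02 m or z of tin_2 in the frame of stand between 0.055 and 0.08 m)) or (horizontal distance between tin_3 and stand below 0.02 m and linear speed of tin_3 above 0.45 m/s and (z of tin_3 in the frame of stand below 0.02 m or z of tin_3 in the frame of stand between 0.055 and 0.08 m))).
It fails at once if the jar, spool, terminal strip or screwdriver is moved more than 30 mm (distance of any of jar, spool, terminals, screwdriver from where it was at the start of the episode above 0.03 m).
It also fails if it takes over 72 s, if anything falls off the work surface, if the arm or the gripper's body presses on something with over 40 N, if the wrist force passes 120 N, or if a joint passes its speed limit or range.

### The arm

A 6-joint arm with a two-finger parallel gripper is mounted at the origin on a cart in front of the work surface, level with it; the furniture and walls round the work are solid. World frame = base frame: x ahead of the robot, y to its left, z up, the work surface at z = 0. Lengths are in m, angles in rad, forces in N, time in s.
With the tool pointing down it reaches from about 0.375 to 0.975 m from the base axis. Payload 3.8 kg.
Tool frame: the origin (TCP) lies midway between the tips of the shut fingers; the grasp point (between the pads) lies 19 mm behind it (bot.grip_point_offset is the z of the grasp point in the tool frame, in m); z points along the fingers, y is the line along which they close (so a half turn about z gives the same grasp; the last joint's range is limited). The gripper opens to 85 mm and grips with 20 to 120 N. Pads are 22 mm wide; open, the fingers measure 114 mm over their backs; the gripper's body (76 mm by 85 mm) begins 54 mm behind the grasp point. The pads swing forward as they close: fully open they stand 13 mm farther back than shut.
Start: joints at [-1.378, 0.264, 1.604, -0, 1.274, -0.037], TCP at [0.154, -0.657, 0.205] pointing down, gripper open.
Joint ranges: [-2.63, 2.63], [-0.94, 2.18], [0.31, 2.57], [-1.31, 4.45], [0, 2.66], [-2.55, 2.55]. Speed limits (rad/s): [2.57, 2.57, 3.14, 3.14, 3.14, 3.14].

### API

Orientations are given as a rotation vector (axis times angle).
In Python, from workcell import sensors, optics, order, bot gives the robot as it stands.
- The arm moves only by the tool play_rows, never from a script. Its argument "commands" is a list of rows, each a list of 6 numbers: the shift along the tool's x, y, z in cm, then the turn, a rotation vector about the tool's x, y, z in rad. In form: [[dx, dy, dz, wx, wy, wz], ...]. A call has 1 to 5 rows; each row shifts and turns the commanded pose from where the row before left it, along the tool's axes as they then stand; what a row does not reach is not made up. A row lasts 1/12 s, in which the tool goes at most 41.7 mm and 7.16 degrees, less where a joint would pass 70% of its speed; a pose out of reach is approached as far as the arm can. A call with a gripper value outside its range is refused whole. "grip" is the closure, from 0 (fully open) to 1 (shut), set as the call begins (left out, the last holds). The fingers move at their own pace and stop on an object; "force" is the grip in N (left out, the last holds). Time passes only in rows, so rows that do not move let the fingers close. It gives the time, the measured TCP pose, the force, the opening and the grip force at its end, in the units of the state.
- sensors.read_state(): the state, without advancing time (a new reading comes with each control period).
- optics.read_camera(name): name is "scene" or "side" or "wrist"; returns the picture (420x560x3 uint8, red, green, blue); there is no depth.
- optics.camera_info(name): a dict with "mtx" (3x3 intrinsics, pixels), "R" (3x3) and "t" (3): a world point X has camera coordinates R X + t. Camera axes: x right, y down, z forward; pixel columns grow to the right and rows downward; lengths in m; the calibration is good to about 2 mm. A picture is of the moment at which its call begins: read the wrist's pose just before it. camera_info takes no time and is no camera call; for the wrist camera it gives the pose at the moment of the call.
- order.finish_job(): hands the job in; it is judged then, once.
The state is a dict: "time": time; "q": joint angles; "joint_vel": joint speeds; "joint_torque": joint torques, N m; "tool_pos": TCP position; "tcp_rot": TCP orientation; "wrist_force": force on the tool from outside, world axes, zero at the start; "torque": the same for the moment, N m; "width": opening from 0.0 (shut) to 1.0 (fully open); "grip_force": force on a finger pad.
Only numpy, scipy, OpenCV 4.12 (cv2) and the standard library are available. Lean on these libraries where they do the work, as an engineer would, in place of code of your own. Each camera call takes 0.05 s, during which the arm holds its last target. There are 200 camera calls.

## Working session

There is one attempt and no reset: what is moved stays moved. The work goes in short steps, Python scripts to look and compute and a tool call to move; the robot and the scene stay as the last step left them, time stands still between calls to the robot, and variables do not carry over. Pictures are saved under pics/ and viewed, at most 12 in all, crops included, and the job is handed in when it is done.

Besides the shell and the picture viewer there is one more tool, called after "Call:" as a command line: name --pt "numbers of a row" for each row, then --argument value for the rest. play_rows: Moves the arm, as the interface text tells. Its arguments: {"type":"object","properties":{"commands":{"type":"array","items":{"type":"array","items":{"type":"number"}}},"grip":{"type":"number"},"force":{"type":"number"}},"required":["commands"]}

```bash
mkdir -p pics
cat > h.py <<'E'
import numpy as np, cv2
from workcell import sensors, optics, order, bot
from scipy.spatial.transform import Rotation as Ro
def snap(n,f=None):
    ci=optics.camera_info(n); im=optics.read_camera(n)
    if f: cv2.imwrite('pics/'+f,im[:,:,::-1])
    np.savez('/tmp/%s.npz'%(f or n),im=im,**{k:np.array(ci[k]) for k in('mtx','R','t')})
    return im,ci
def ray(ci,u,v):
    R=np.array(ci['R']);t=np.array(ci['t']);d=R.T@np.linalg.inv(ci['mtx'])@np.array([u,v,1.]);return -R.T@t,d
def onz(ci,u,v,z):
    c,d=ray(ci,u,v);return c+d*(z-c[2])/d[2]
def tri(ci1,p1,ci2,p2):
    c1,d1=ray(ci1,*p1);c2,d2=ray(ci2,*p2);s=np.linalg.lstsq(np.c_[d1,-d2],c2-c1,rcond=None)[0]
    a=c1+s[0]*d1;b=c2+s[1]*d2;return (a+b)/2,np.linalg.norm(a-b)
def proj(ci,X):
    p=np.array(ci['mtx'])@(np.array(ci['R'])@X+np.array(ci['t']));return p[:2]/p[2]
E
python3 - <<'E'
from h import *
a,_=snap('scene','s1.png');b,_=snap('side','d1.png');snap('wrist','w1.png')
print(sensors.read_state(),bot.grip_point_offset)
E
```

```text
{'time': 0.15, 'q': array([-1.37788065e+00,  2.64616180e-01,  1.60506592e+00,  3.21099866e-05,
        1.27372567e+00, -3.69102581e-02]), 'joint_vel': array([-7.65420488e-05, -5.20607038e-03, -3.22190430e-03, -2.62250949e-04,
        9.97224231e-04, -2.30849484e-03]), 'joint_torque': array([-2.09396735e-04, -5.15906525e+01, -3.67959344e+01, -7.32260605e-05,
        8.00068548e-03,  2.51641251e-05]), 'tool_pos': array([ 0.15365307, -0.65663666,  0.20382074]), 'tcp_rot': array([-3.11907478e+00, -3.59993274e-01,  1.74004160e-04]), 'wrist_force': array([ 0.30074465, -0.42011818, -0.02134131]), 'torque': array([ 0.02919129,  0.01023258, -0.03674844]), 'grip_force': 0.0, 'width': 0.9991967163037848} -0.0187
```

View pics/s1.png

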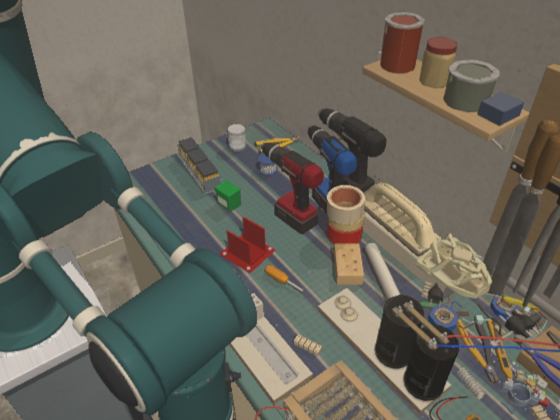

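View pics/d1.png

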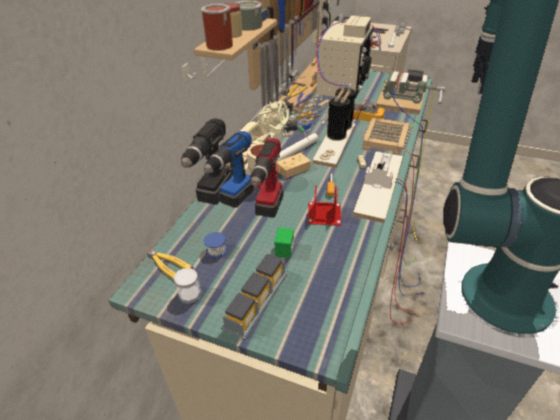

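The scene view shows the three dark-lidded yellow tins in the grey rack around (198,163), the green look-alike at (228,195), which I'll leave alone, and the red stand at (247,248). In the side view these are at (255,290), (285,242) and (325,212). The rack tins match the description: yellow, dark lids, in the grey rack. I'll confirm with one enlarged crop.

Run:
```python
from h import *
s=np.load('/tmp/s1.png.npz');d=np.load('/tmp/d1.png.npz')
A=s['im'][130:280,165:285];B=d['im'][190:340,215:350]
A=cv2.resize(A,None,fx=3,fy=4*.75,interpolation=2);B=cv2.resize(B,None,fx=3,fy=3,interpolation=2)
cv2.imwrite('pics/crop.png',np.hstack([A,B])[:,:,::-1])
# coarse
for n,p in(('tins',((198,163),(257,288))),('stand',((247,255),(325,218)))): print(n,tri(s,p[0],d,p[1]))
# side-view ground hits
for p in((243,309),(257,286),(270,264)): print(onz(d,*p,.06))
for p in((190,148),(198,160),(206,175)): print(onz(s,*p,.06))
```

```text
tins (array([0.577809  , 0.22212671, 0.03683266]), np.float64(0.0006808723965438056))
stand (array([ 0.51407043, -0.14126474, -0.01562015]), np.float64(0.00625724301358864))
[0.5749704  0.30480252 0.06      ]
[0.5718974  0.23308464 0.06      ]
[0.56956342 0.15739867 0.06      ]
[0.58177697 0.27516751 0.06      ]
[0.57187935 0.20573213 0.06      ]
[0.55572347 0.12814171 0.06      ]
```

View pics/crop.png

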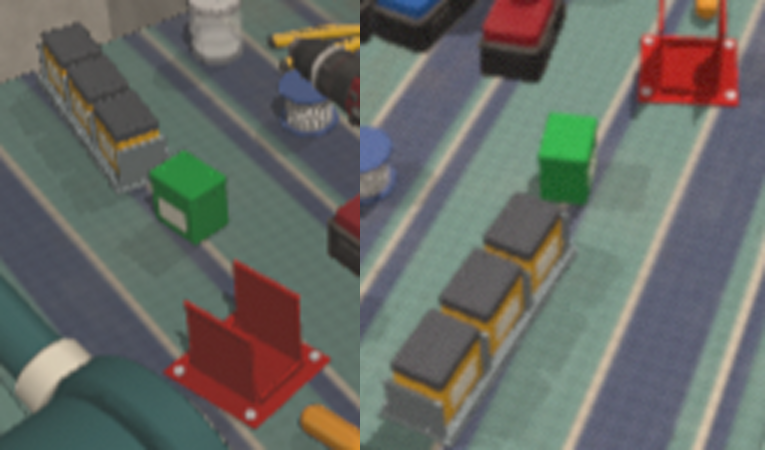

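```bash
cat >> h.py <<'E'
def plan(x,y,z,yawy=None):
    "tool-axis shift (cm) to the target now, then turn about tool z (rad) that puts tool y along world yaw yawy (mod pi)"
    s=sensors.read_state();R=Ro.from_rotvec(s['tcp_rot']).as_matrix()
    d=R.T@(np.array([x,y,z])-s['tool_pos'])*100;w=0
    yy=np.arctan2(R[1,1],R[0,1])
    if yawy is not None: w=-((yawy-yy+np.pi/2)%np.pi-np.pi/2)
    print('t',round(s['time'],2),'shift',d.round(2),'turn',round(w,3),'yawy',round(yy,3),'q',s['q'].round(2),'tilt',R[:,2].round(3))
E
python3 - <<'E'
from h import *
s=sensors.read_state();R=Ro.from_rotvec(s['tcp_rot']).as_matrix()
ci=optics.camera_info('wrist');Rc=np.array(ci['R']);t=np.array(ci['t'])
print((Rc@R).round(3),(R.T@(-Rc.T@t-s['tool_pos'])).round(3),np.array(ci['mtx']).round(0))
plan(.44,-.13,.32)
E
```

```text
[[ 0.     1.     0.001]
 [-0.958  0.001 -0.286]
 [-0.286 -0.001  0.958]] [ 0.072  0.001 -0.17 ] [[321.   0. 278.]
 [  0. 321. 207.]
 [  0.   0.   1.]]
t 0.15 shift [ 39.88 -44.78 -11.53] turn 0 yawy -1.341 q [-1.38  0.26  1.61  0.    1.27 -0.04] tilt [-0.     0.002 -1.   ]
```

Call:
play_rows --pt "2.66 -2.99 -0.77 0 0 0" --pt "2.66 -2.99 -0.77 0 0 0" --pt "2.66 -2.99 -0.77 0 0 0" --pt "2.66 -2.99 -0.77 0 0 0" --pt "2.66 -2.99 -0.77 0 0 0"

```text
time: 0.57
tool_pos: [0.2495, -0.4795, 0.2431]
tcp_rot: [-3.12, -0.359, 0.0]
wrist_force: [1.2, -0.6, 0.4]
width: 1.001
grip_force: 0.0
```

Call:
play_rows --pt "2.66 -2.99 -0.77 0 0 0" --pt "2.66 -2.99 -0.77 0 0 0" --pt "2.66 -2.99 -0.77 0 0 0" --pt "2.66 -2.99 -0.77 0 0 0" --pt "2.66 -2.99 -0.77 0 0 0"

```text
time: 0.98
tool_pos: [0.3449, -0.3036, 0.2821]
tcp_rot: [-3.121, -0.359, -0.0]
wrist_force: [1.2, -0.5, -0.4]
width: 0.999
grip_force: 0.0
```

Call:
play_rows --pt "2.66 -2.99 -0.77 0 0 0" --pt "2.66 -2.99 -0.77 0 0 0" --pt "2.66 -2.99 -0.77 0 0 0" --pt "2.66 -2.99 -0.77 0 0 0" --pt "2.66 -2.99 -0.77 0 0 0"

```text
time: 1.4
tool_pos: [0.4404, -0.1277, 0.3207]
tcp_rot: [3.121, 0.36, 0.001]
wrist_force: [0.4, -0.2, -0.5]
width: 0.999
grip_force: 0.0
```

Run:
```python
from h import *
snap('wrist','w2.png');plan(.47,.22,.32,0)
```

```text
t 1.45 shift [ 10.45 -32.6    0.45] turn -1.336 yawy -1.336 q [-0.33 -0.21  1.87  0.01  1.47  1.01] tilt [ 0.006  0.005 -1.   ]
```

View pics/w2.png

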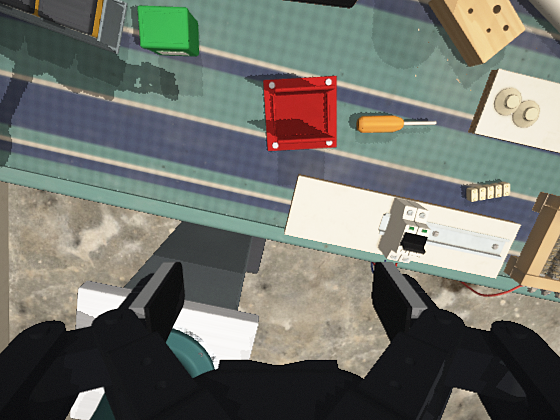

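The wrist view shows the stand at (302,113), with white corner screws at (271,86), (332,83), (329,143) and (276,145). The green block is at (168,30) and the rack at the top left. I'll locate the screws and move over the rack.

Call:
play_rows --pt "2.17 -3.49 0 0 0 0" --pt "2.17 -3.49 0 0 0 0" --pt "2.17 -3.49 0 0 0 0" --pt "2.17 -3.49 0 0 0 0" --pt "2.17 -3.49 0 0 0 0"

```text
time: 1.87
tool_pos: [0.506, 0.0667, 0.3202]
tcp_rot: [3.121, 0.36, 0.0]
wrist_force: [2.0, -0.1, -1.1]
width: 1.001
grip_force: 0.0
```

Call:
play_rows --pt "2.17 -3.49 0 0 0 0" --pt "2.17 -3.49 0 0 0 0" --pt "2.17 -3.49 0 0 0 0" --pt "2.17 -3.49 0 0 0 0" --pt "2.17 -3.49 0 0 0 0"

```text
time: 2.28
tool_pos: [0.5721, 0.2613, 0.3199]
tcp_rot: [3.12, 0.361, -0.001]
wrist_force: [1.0, -0.8, -0.7]
width: 1.001
grip_force: 0.0
```

Call:
play_rows --pt "0 0 0 0 0 -0.12" --pt "0 0 0 0 0 -0.12" --pt "0 0 0 0 0 -0.12" --pt "0 0 0 0 0 -0.12" --pt "0 0 0 0 0 -0.12"

```text
time: 2.7
tool_pos: [0.5718, 0.2595, 0.3196]
tcp_rot: [2.871, 1.276, -0.002]
wrist_force: [-0.4, -0.5, 0.5]
width: 0.996
grip_force: 0.0
```

Call:
play_rows --pt "0 0 0 0 0 -0.12" --pt "0 0 0 0 0 -0.12" --pt "0 0 0 0 0 -0.12" --pt "0 0 0 0 0 -0.12" --pt "0 0 0 0 0 -0.12"

```text
time: 3.12
tool_pos: [0.5718, 0.2592, 0.3198]
tcp_rot: [-2.366, -2.066, 0.001]
wrist_force: [-0.0, -0.2, 0.2]
width: 1.0
grip_force: 0.0
```

Call:
play_rows --pt "0 0 0 0 0 -0.12" --pt "0 0 0 0 0 0" --pt "0 0 0 0 0 0"

```text
time: 3.37
tool_pos: [0.5718, 0.2593, 0.3199]
tcp_rot: [-2.248, -2.194, 0.001]
wrist_force: [0.8, -0.8, -0.3]
width: 1.001
grip_force: 0.0
```

Run:
```python
from h import *
snap('wrist','w3.png');plan(.57,.26,.32,0)
w=np.load('/tmp/w2.png.npz');im=w['im'][70:160,255:345].astype(int)
m=((im.min(2)>120)).astype(np.uint8)
n,_,st,c=cv2.connectedComponentsWithStats(m)
for i in range(1,n):
    if 6<st[i,4]<80:
        u,v=c[i]+[255,70]; print((u.round(1),v.round(1)),st[i,4],onz(w,u,v,.005).round(4))
```

```text
t 3.42 shift [ 0.06 -0.18 -0.  ] turn -0.024 yawy -0.024 q [0.39 0.13 1.56 0.   1.46 0.41] tilt [-0.001 -0.    -1.   ]
(np.float64(320.4), np.float64(70.2)) 8 [ 0.5785 -0.1569  0.005 ]
(np.float64(331.8), np.float64(71.3)) 31 [ 0.5809 -0.1728  0.005 ]
(np.float64(342.0), np.float64(72.8)) 24 [ 0.5823 -0.1872  0.005 ]
(np.float64(328.4), np.float64(81.6)) 33 [ 0.5668 -0.1719  0.005 ]
(np.float64(340.6), np.float64(83.1)) 54 [ 0.5688 -0.1892  0.005 ]
(np.float64(271.3), np.float64(84.8)) 26 [ 0.5443 -0.0943  0.005 ]
(np.float64(257.7), np.float64(90.4)) 57 [ 0.5326 -0.0771  0.005 ]
(np.float64(337.0), np.float64(108.5)) 8 [ 0.5346 -0.1938  0.005 ]
(np.float64(328.7), np.float64(142.6)) 26 [ 0.4852 -0.1954  0.005 ]
(np.float64(275.0), np.float64(144.9)) 32 [ 0.4636 -0.1183  0.005 ]
```

View pics/w3.png

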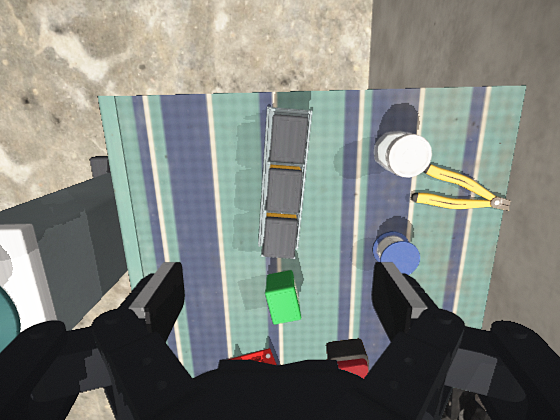

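The three dark lids are at (288,138), (285,192) and (281,237). I'll segment them and check which way the stand's cheeks face.

Run:
```python
from h import *
s=np.load('/tmp/s1.png.npz')
for p in((225,253),(248.3,268.3),(270,248.3)): print(onz(s,*p,.005).round(3))
w=np.load('/tmp/w3.png.npz');im=w['im'].astype(int)
for p in((288,138),(285,192),(281,237),(267,190),(300,190)): print(p,im[p[1],p[0]])
g=im.max(2);m=((g<105)&(g-im.min(2)<22)).astype(np.uint8)
m[:,:255]=0;m[:,320:]=0;m[:100]=0;m[265:]=0
m=cv2.morphologyEx(m,cv2.MORPH_OPEN,np.ones((5,5),np.uint8))
for c in cv2.findContours(m,0,2)[0]:
    if cv2.contourArea(c)<300: continue
    r=cv2.minAreaRect(c);b=cv2.boxPoints(r)
    P=np.array([onz(w,*q,.064) for q in b])
    print(np.round(r[0],1),np.round(r[1],1),P.mean(0).round(4),[(np.linalg.norm(P[i]-P[i-1]).round(3),np.arctan2(*(P[i]-P[i-1])[1::-1]).round(3)) for i in(1,2)])
```

```text
[ 0.466 -0.119  0.005]
[ 0.487 -0.197  0.005]
[ 0.569 -0.173  0.005]
(288, 138) [117 117 118]
(285, 192) [115 115 117]
(281, 237) [117 121 122]
(267, 190) [114 120 120]
(300, 190) [91 89 93]
```

Run:
```python
from h import *
w=np.load('/tmp/w3.png.npz');im=w['im'][95:270,250:325]
cv2.imwrite('pics/c3.png',cv2.resize(im,None,fx=3.4,fy=3.4,interpolation=2)[:,:,::-1])
for r in(125,138,150,185,192,200,225,237,248): print(r,w['im'][r,258:318].mean(1).astype(int))
print(w['im'][100:265,285].mean(1).astype(int))
```

```text
125 [143 134 118 108 105 105 103  97 181 200 100 176 198 166  91  94 117 120
 103 122 120 117 117 119 120 120 117 117 118 117 121 117 113 112 114 117
 114 115 122 118 113 114 115 114 113 116 115 115 105  85  73 216 174 169
 172 170 169 169 173 177]
138 [145 143 130 111 110 113  86 162 195 102 180 201 198 104  91 117 117 111
 125 120 117 120 120 119 121 116 116 117 120 118 117 111 114 116 115 116
 120 121 120 114 114 116 115 116 114 117 113  98 112 146 220 158 168 179
 177 177 178 181 181 183]
150 [150 150 139 124 110 102 167 204 104 179 204 124  62  89 117 117 116 125
 120 118 118 119 120 119 118 117 115 119 120 118 116 112 115 117 118 118
 121 116 114 113 115 119 114 112 120 110  88 113 207 252 177 171 180 175
 176 176 177 179 181 180]
185 [153 151 154 118 183 192 158 192 208 169  99 110 118 120 115 120 120 119
 124 124 121 120 119 119 123 123 119 114 115 115 117 120 121 124 120 116
 116 117 118 118 119 119 102 116 107 225 173 168 178 179 177 174 174 171
 169 170 168 172 172 175]
192 [150 149 145 128 195 147 191 203 212 107  88 119 121 112 126 122 121 125
 124 124 121 122 119 122 12
[... 1111 characters left out ...]
169
 167 168 171 172 177 177]
[108 108 110 108 109 111 112 109 105 118 138 120  98 106  99  64  97 118
 120 117 110 118 114 117 115 117 117 114 116 116 117 116 115 119 115 118
 117 117 117 118 118 119 118 117 119 119 118 122 118 120 119 119 119 119
 122 121 120 121 123 123 125 109  72 118 127 103 106 115  88  44  85 113
 130 125 118 120 115 114 115 117 115 115 113 115 115 114 118 115 115 116
 115 114 115 117 116 115 115 117 118 116 117 118 118 117 117 118 118 118
 118 123 122 111 113 124  98 120 119  98  41  63  92 116 124 119 116 120
 122 121 121 121 123 121 122 123 124 128 127 128 126 127 125 131 130 129
 128 127 129 130 128 129 128 129 126 127 127 117 123 119 109 115 118 119
 116 114 114]
```

View pics/c3.png

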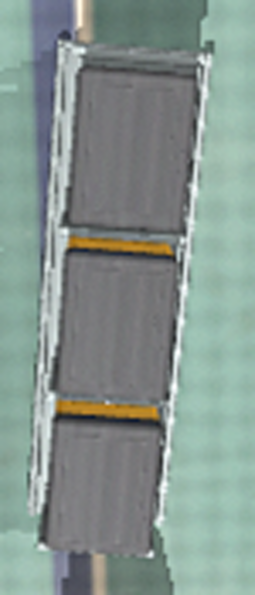

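The crop shows three grey lids in the rack, with centres at about (288.3,138.7), (284.7,191.5) and (280.4,239.5) in w3.

Run:
```python
from h import *
w=np.load('/tmp/w3.png.npz');s=np.load('/tmp/s1.png.npz');d=np.load('/tmp/d1.png.npz')
W=[(288.3,138.7),(284.7,191.5),(280.4,239.5)];S=[(189,144.3),(197.3,155.3),(207.3,168.3)];D=[(240.7,305.7),(256,284.7),(270,264.3)]
P=[]
for a,b,c in zip(W,S,D):
    p=onz(w,*a,.064);P.append(p);print(p.round(4),tri(w,a,d,c)[0].round(4),tri(s,b,d,c)[0].round(4))
v=P[0]-P[2];print('rack yaw',np.arctan2(-v[0],v[1]),np.linalg.norm(v)/2)
# widths, rows 138,192,237
for r,a,b in((125,271.5,308.5),(138,271,306),(192,267,302),(237,264,297)): print(onz(w,a,r,.064).round(4),onz(w,b,r,.064).round(4))
```

```text
[0.5861 0.2974 0.064 ] [0.5858 0.2965 0.0563] [0.5871 0.2964 0.058 ]
[0.5802 0.2269 0.064 ] [0.5801 0.2231 0.0497] [0.5791 0.2284 0.0588]
[0.5728 0.1567 0.064 ] [0.5726 0.1513 0.0511] [0.5727 0.1554 0.0577]
rack yaw -0.09440268232889268 0.07067481917034056
[0.5648 0.3152 0.064 ] [0.6123 0.3141 0.064 ]
[0.5637 0.2989 0.064 ] [0.6091 0.2978 0.064 ]
[0.556  0.2268 0.064 ] [0.6038 0.2257 0.064 ]
[0.5496 0.1611 0.064 ] [0.5965 0.16   0.064 ]
```

Call:
play_rows --pt "-3.4 0 2 0 0 0.07" --pt "-3.4 0 2 0 0 0" --pt "-3.4 0 2 0 0 0" --pt "0 0 4 0 0 0" --pt "0 0 4 0 0 0" --grip 0 --force 60

```text
time: 3.83
tool_pos: [0.5665, 0.1562, 0.1814]
tcp_rot: [2.324, 2.11, 0.007]
wrist_force: [0.9, -0.6, -1.4]
width: 0.997
grip_force: 0.0
```

Run:
```python
from h import *
plan(.573,.157,.03,-.094)
```

```text
t 3.83 shift [ 0.12  0.56 15.14] turn -0.003 yawy -0.097 q [ 0.23  0.11  1.83 -0.    1.2   0.32] tilt [ 0.005  0.001 -1.   ]
```

Call:
play_rows --pt "0.1 0.56 3.6 0 0 0" --pt "0 0 3.6 0 0 0" --pt "0 0 3.6 0 0 0" --pt "0 0 2.6 0 0 0" --pt "0 0 1.6 0 0 0"

```text
time: 4.25
tool_pos: [0.5677, 0.1575, 0.0262]
tcp_rot: [-2.321, -2.113, 0.008]
wrist_force: [-0.7, 0.0, -0.1]
width: 1.004
grip_force: 0.0
```

Call:
play_rows --pt "0 0 0 0 0 0" --pt "0 0 0 0 0 0" --pt "0 0 0 0 0 0" --pt "0 0 0 0 0 0" --pt "0 0 0 0 0 0"

```text
time: 4.67
tool_pos: [0.5725, 0.1588, 0.0326]
tcp_rot: [2.319, 2.116, 0.005]
wrist_force: [-0.8, 0.5, 0.1]
width: 1.002
grip_force: 0.0
```

Call:
play_rows --pt "0 0 0 0 0 0" --pt "0 0 0 0 0 0" --pt "0 0 0 0 0 0" --pt "0 0 0 0 0 0" --pt "0 0 0 0 0 0" --grip 1 --force 60

```text
time: 5.08
tool_pos: [0.5716, 0.1585, 0.0315]
tcp_rot: [2.32, 2.117, 0.002]
wrist_force: [0.8, -1.3, 5.6]
width: 0.509
grip_force: 62.2
```

Call:
play_rows --pt "0 0 0 0 0 0" --pt "0 0 0 0 0 0" --pt "0 0 0 0 0 0" --pt "0 0 0 0 0 0" --pt "0 0 0 0 0 0"

```text
time: 5.5
tool_pos: [0.5716, 0.1585, 0.0315]
tcp_rot: [2.32, 2.117, 0.002]
wrist_force: [-0.5, 0.1, 6.6]
width: 0.511
grip_force: 62.3
```

Call:
play_rows --pt "0 0 -1 0 0 0" --pt "0 0 -1 0 0 0" --pt "0 0 -1 0 0 0" --pt "0 0 -1 0 0 0" --pt "0 0 0 0 0 0"

```text
time: 5.92
tool_pos: [0.5722, 0.1588, 0.0728]
tcp_rot: [2.319, 2.117, 0.005]
wrist_force: [0.1, 1.2, -7.9]
width: 0.504
grip_force: 64.0
```

Call:
play_rows --pt "0 0 0 0 0 0" --pt "0 0 0 0 0 0" --pt "0 0 0 0 0 0" --pt "0 0 0 0 0 0" --pt "0 0 0 0 0 0"

```text
time: 6.33
tool_pos: [0.5701, 0.1583, 0.0697]
tcp_rot: [-2.32, -2.118, 0.002]
wrist_force: [0.3, 0.7, -8.2]
width: 0.506
grip_force: 63.9
```

Call:
play_rows --pt "0 0 0 0 0 0" --pt "0 0 0 0 0 0"

```text
time: 6.5
tool_pos: [0.5705, 0.1583, 0.0701]
tcp_rot: [-2.32, -2.118, 0.001]
wrist_force: [-0.9, 0.1, -7.9]
width: 0.509
grip_force: 63.9
```

That reads 8 N, so the first tin is the full one. I'll set it on the clear bench, already turned to the stand's yaw.

Call:
play_rows --pt "-0.5 -2.7 0 0 0 0" --pt "-0.5 -2.7 0 0 0 0" --pt "-0.5 -2.7 0 0 0 0" --pt "-0.5 -2.7 0 0 0 0" --pt "0 0 0 0 0 -0.1"

```text
time: 6.92
tool_pos: [0.4531, 0.1469, 0.0681]
tcp_rot: [-2.206, -2.229, 0.014]
wrist_force: [-2.3, -1.3, -9.6]
width: 0.507
grip_force: 62.0
```

Call:
play_rows --pt "0 0 0 0 0 -0.1" --pt "0 0 0 0 0 -0.1" --pt "0 0 0 0 0 -0.07" --pt "0 0 0 0 0 0" --pt "0 0 0 0 0 0"

```text
time: 7.33
tool_pos: [0.4614, 0.1483, 0.0706]
tcp_rot: [1.893, 2.507, 0.0]
wrist_force: [0.4, -0.3, -9.3]
width: 0.507
grip_force: 62.1
```

Run:
```python
from h import *
plan(.462,.148,.0285,.28)
```

```text
t 7.33 shift [-0.04  0.05  4.21] turn -0.003 yawy 0.277 q [ 0.26  0.03  2.14  0.    0.97 -0.02] tilt [ 0.  0. -1.]
```

Call:
play_rows --pt "0 0 1.5 0 0 0" --pt "0 0 1.2 0 0 0" --pt "0 0 0.8 0 0 0" --pt "0 0 0.4 0 0 0" --pt "0 0 0.25 0 0 0"

```text
time: 7.75
tool_pos: [0.4606, 0.1483, 0.0283]
tcp_rot: [-1.892, -2.507, 0.002]
wrist_force: [-3.9, 2.4, 4.1]
width: 0.504
grip_force: 63.8
```

Call:
play_rows --pt "0 0 0 0 0 0" --pt "0 0 0 0 0 0" --pt "0 0 0 0 0 0"

```text
time: 8.0
tool_pos: [0.4621, 0.1484, 0.0295]
tcp_rot: [1.89, 2.508, 0.002]
wrist_force: [-0.1, -0.3, -8.8]
width: 0.503
grip_force: 62.6
```

Call:
play_rows --pt "0 0 0.15 0 0 0" --pt "0 0 0.1 0 0 0" --pt "0 0 0 0 0 0"

```text
time: 8.25
tool_pos: [0.4625, 0.1489, 0.0283]
tcp_rot: [1.891, 2.508, 0.003]
wrist_force: [-2.6, 1.6, 4.4]
width: 0.502
grip_force: 64.4
```

Call:
play_rows --pt "0 0 0 0 0 0" --pt "0 0 0 0 0 0" --pt "0 0 0 0 0 0" --pt "0 0 0 0 0 0" --pt "0 0 0 0 0 0" --grip 0

```text
time: 8.67
tool_pos: [0.4617, 0.1483, 0.0267]
tcp_rot: [1.891, 2.508, 0.001]
wrist_force: [-0.7, 0.6, -0.0]
width: 1.001
grip_force: 0.0
```

Call:
play_rows --pt "0 0 -1.5 0 0 0" --pt "0 0 -2 0 0 0" --pt "0 0 -2 0 0 0" --pt "0 0 -2 0 0 0" --pt "0 0 -1 0 0 0.12"

```text
time: 9.08
tool_pos: [0.4629, 0.1487, 0.114]
tcp_rot: [2.037, 2.388, 0.005]
wrist_force: [-0.2, 0.6, 0.1]
width: 1.002
grip_force: 0.0
```

Call:
play_rows --pt "0 0 0 0 0 0.12" --pt "0 0 0 0 0 0.12" --pt "0 0 0 0 0 0.12" --pt "0 0 0 0 0 0.12" --pt "0 0 0 0 0 0.12"

```text
time: 9.5
tool_pos: [0.4614, 0.1482, 0.1114]
tcp_rot: [2.658, 1.674, 0.0]
wrist_force: [0.6, -0.0, 0.4]
width: 0.995
grip_force: 0.0
```

Call:
play_rows --pt "0 0 0 0 0 0.12" --pt "0 0 0 0 0 0.12" --pt "0 0 0 0 0 0.12" --pt "0 0 0 0 0 0.12" --pt "0 0 0 0 0 0.12"

```text
time: 9.92
tool_pos: [0.4614, 0.1482, 0.1114]
tcp_rot: [3.034, 0.814, 0.0]
wrist_force: [0.3, -0.3, 0.0]
width: 1.0
grip_force: 0.0
```

Call:
play_rows --pt "0 0 0 0 0 0.12" --pt "0 0 0 0 0 0.12" --pt "0 0 0 0 0 0.01" --pt "0 0 0 0 0 0" --pt "0 0 0 0 0 0"

```text
time: 10.33
tool_pos: [0.4613, 0.1482, 0.1114]
tcp_rot: [3.11, 0.442, 0.0]
wrist_force: [0.1, -0.0, 0.2]
width: 1.0
grip_force: 0.0
```

Run:
```python
from h import *
plan(.462,.148,.028,.28+1.571)
snap('wrist','w4.png')
```

```text
t 10.33 shift [0.06 0.04 8.34] turn 0.002 yawy -1.288 q [ 0.26 -0.02  2.1  -0.    1.06  1.55] tilt [ 0. -0. -1.]
```

View pics/w4.png

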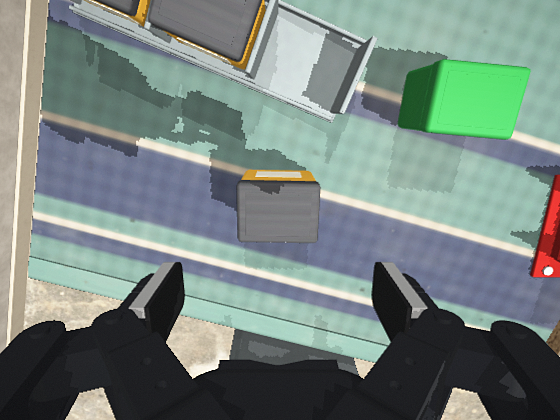

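The tin stands upright on the bench, with its lid centred at (279,211) between the fingers. I'll regrip it across the 60 mm faces.

Call:
play_rows --pt "0 0 2 0 0 0" --pt "0 0 2.2 0 0 0" --pt "0 0 2.0 0 0 0" --pt "0 0 1.4 0 0 0" --pt "0 0 0.6 0 0 0"

```text
time: 10.8
tool_pos: [0.4593, 0.1478, 0.0271]
tcp_rot: [3.11, 0.44, -0.006]
wrist_force: [0.2, -0.3, -0.5]
width: 0.997
grip_force: 0.0
```

Call:
play_rows --pt "0 0 0 0 0 0" --pt "0 0 0 0 0 0" --pt "0 0 0 0 0 0"

```text
time: 11.05
tool_pos: [0.4624, 0.1486, 0.0305]
tcp_rot: [-3.111, -0.439, -0.003]
wrist_force: [0.1, -0.9, 0.8]
width: 1.004
grip_force: 0.0
```

Call:
play_rows --pt "0 0 0 0 0 0" --pt "0 0 0 0 0 0" --pt "0 0 0 0 0 0" --pt "0 0 0 0 0 0" --pt "0 0 0 0 0 0" --grip 1 --force 60

```text
time: 11.47
tool_pos: [0.465, 0.1493, 0.0334]
tcp_rot: [-3.11, -0.438, -0.011]
wrist_force: [-2.8, -0.9, 20.9]
width: 0.294
grip_force: 10.1
```

Call:
play_rows --pt "0 0 -2 0 0 0" --pt "0 0 -3 0 0 0" --pt "0 0 -3 0 0 0" --pt "0 0 -3 0 0 0" --pt "0 0 -3 0 0 0"

```text
time: 11.88
tool_pos: [0.4611, 0.1482, 0.1711]
tcp_rot: [-3.111, -0.438, -0.001]
wrist_force: [0.0, 0.3, -1.4]
width: -0.0
grip_force: 0.0
```

Run:
```python
from h import *
plan(.516,-.1455,.18,.28+1.571)
w=np.load('/tmp/w4.png.npz');print(onz(w,279,211,.06))
```

```text
t 11.88 shift [-2.84 29.75 -0.89] turn -0.0 yawy -1.291 q [ 0.26 -0.08  2.04  0.    1.18  1.55] tilt [ 0.  0. -1.]
[0.46529642 0.14796194 0.06      ]
```

Run:
```python
from h import *
a,_=snap('wrist');b,_=snap('side')
cv2.imwrite('pics/w5.png',np.hstack([a[:,140:420],cv2.resize(b[170:340,200:370],(420,420))])[:,:,::-1])
```

```text
(no output)
```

View pics/w5.png

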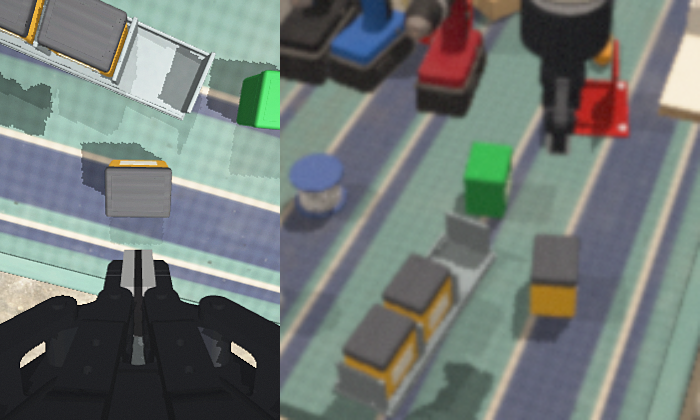

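Both views show the tin still upright with the gripper shut and empty. The pads swing back when open, so they caught too high and slipped over the top. I'll measure the tin again and grip about 15 mm lower.

Run:
```python
from h import *
w=np.load('/tmp/wrist.npz');im=w['im'].astype(int)
g=im.max(2);m=((g>90)&(g<140)&(g-im.min(2)<14)).astype(np.uint8);m[:140]=0;m[235:]=0;m[:,:225]=0;m[:,330:]=0
m=cv2.morphologyEx(m,cv2.MORPH_OPEN,np.ones((9,9),np.uint8))
c=max(cv2.findContours(m,0,2)[0],key=cv2.contourArea);r=cv2.minAreaRect(c);P=np.array([onz(w,*q,.06) for q in cv2.boxPoints(r)])
print(r,P.mean(0).round(4),[(np.linalg.norm(P[i]-P[i-1]).round(3),np.arctan2(*(P[i]-P[i-1])[1::-1]).round(3)) for i in(1,2)])
plan(*P.mean(0)[:2],.015,.28+1.571)
```

```text
((278.5, 192.5), (47.0, 65.0), 90.0) [0.4635 0.1478 0.06  ] [(np.float64(0.057), np.float64(-1.29)), (np.float64(0.044), np.float64(-2.832))]
t 11.98 shift [-0.46  0.1  16.11] turn -0.0 yawy -1.291 q [ 0.26 -0.08  2.03  0.    1.18  1.55] tilt [ 0.012  0.003 -1.   ]
```

Call:
play_rows --pt "0.1 0 0 0 0 0" --pt "0 0 0 0 0 0" --pt "0 0 0 0 0 0" --pt "0 0 0 0 0 0" --pt "0 0 0 0 0 0" --grip 0

```text
time: 12.4
tool_pos: [0.4613, 0.1483, 0.1679]
tcp_rot: [3.111, 0.438, -0.004]
wrist_force: [0.5, 0.3, 0.2]
width: 0.706
grip_force: 0.0
```

Call:
play_rows --pt "0 0 3.5 0 0 0" --pt "0 0 3.5 0 0 0" --pt "0 0 3.5 0 0 0" --pt "0 0 2 0 0 0" --pt "0 0 1.2 0 0 0"

```text
time: 12.82
tool_pos: [0.4587, 0.1476, 0.0281]
tcp_rot: [3.11, 0.438, -0.011]
wrist_force: [0.1, 0.3, -0.3]
width: 1.0
grip_force: 0.0
```

Call:
play_rows --pt "0 0 0.8 0 0 0" --pt "0 0 0.4 0 0 0" --pt "0 0 0 0 0 0" --pt "0 0 0 0 0 0" --pt "0 0 0 0 0 0"

```text
time: 13.23
tool_pos: [0.4635, 0.1489, 0.0216]
tcp_rot: [-3.111, -0.438, -0.003]
wrist_force: [0.6, -0.3, 0.2]
width: 0.995
grip_force: 0.0
```

Run:
```python
from h import *
plan(.4635,.1478,.015,.28+1.571)
```

```text
t 13.23 shift [-0.03  0.1   0.66] turn -0.0 yawy -1.291 q [ 0.26  0.1   2.17 -0.    0.87  1.55] tilt [ 0.002  0.001 -1.   ]
```

Call:
play_rows --pt "0 0 0.5 0 0 0" --pt "0 0 0 0 0 0" --pt "0 0 0 0 0 0" --pt "0 0 0 0 0 0"

```text
time: 13.57
tool_pos: [0.4624, 0.1486, 0.0156]
tcp_rot: [-3.111, -0.438, -0.001]
wrist_force: [0.1, -0.5, 0.1]
width: 0.999
grip_force: 0.0
```

Call:
play_rows --pt "0 0 0 0 0 0" --pt "0 0 0 0 0 0" --pt "0 0 0 0 0 0" --pt "0 0 0 0 0 0" --pt "0 0 0 0 0 0" --grip 1

```text
time: 13.98
tool_pos: [0.4627, 0.1487, 0.0159]
tcp_rot: [-3.111, -0.438, -0.001]
wrist_force: [-0.3, 0.2, 5.7]
width: 0.685
grip_force: 67.2
```

Call:
play_rows --pt "0 0 0 0 0 0" --pt "0 0 0 0 0 0" --pt "0 0 0 0 0 0"

```text
time: 14.23
tool_pos: [0.4627, 0.1487, 0.016]
tcp_rot: [-3.111, -0.438, -0.001]
wrist_force: [-1.4, 0.1, 5.7]
width: 0.688
grip_force: 67.2
```

Call:
play_rows --pt "0 0 -2 0 0 0" --pt "0 0 -4 0 0 0" --pt "0 0 -4 0 0 0" --pt "0 0 -4 0 0 0" --pt "0 0 -4 0 0 0"

```text
time: 14.65
tool_pos: [0.4597, 0.1478, 0.194]
tcp_rot: [3.11, 0.438, -0.009]
wrist_force: [1.4, 0.2, -9.2]
width: 0.683
grip_force: 70.2
```

Call:
play_rows --pt "0 0 0 0 0 0" --pt "-1.39 3.72 0 0 0 0" --pt "-1.39 3.72 0 0 0 0" --pt "-1.39 3.72 0 0 0 0" --pt "-1.39 3.72 0 0 0 0"

```text
time: 15.07
tool_pos: [0.447, -0.0109, 0.1919]
tcp_rot: [-3.11, -0.441, 0.008]
wrist_force: [1.7, 0.0, -9.5]
width: 0.681
grip_force: 72.4
```

Call:
play_rows --pt "-1.39 3.72 0 0 0 0" --pt "-1.39 3.72 0 0 0 0" --pt "-1.39 3.72 0 0 0 0" --pt "-1.39 3.72 0 0 0 0" --pt "0 0 0 0 0 0"

```text
time: 15.48
tool_pos: [0.4347, -0.175, 0.1923]
tcp_rot: [3.108, 0.429, -0.009]
wrist_force: [0.9, 0.4, -7.3]
width: 0.679
grip_force: 73.1
```

Call:
play_rows --pt "0 0 0 0 0 0" --pt "0 0 0 0 0 0" --pt "0 0 0 0 0 0" --pt "0 0 0 0 0 0"

```text
time: 15.82
tool_pos: [0.437, -0.1667, 0.1941]
tcp_rot: [-3.109, -0.441, 0.003]
wrist_force: [-0.4, -0.8, -8.6]
width: 0.686
grip_force: 73.1
```

Run:
```python
from h import *
plan(.516,-.1455,.14,.28+1.571)
a,_=snap('wrist','w6.png')
```

```text
t 15.82 shift [8.19 0.17 5.4 ] turn 0.001 yawy -1.289 q [-0.42 -0.13  2.04  0.    1.23  0.87] tilt [-0.002  0.001 -1.   ]
```

View pics/w6.png

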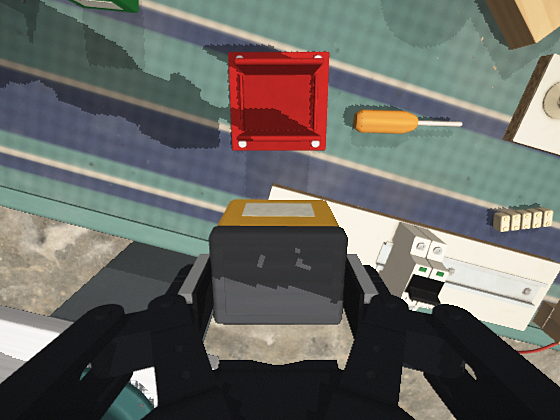

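The tin hangs straight, with its lid at columns 210–348 and rows 227–324. The stand is dead ahead, with screws at (239,58), (319,57), (316,143) and (243,143).

Run:
```python
from h import *
w=np.load('/tmp/w6.png.npz');im=w['im'][45:160,225:335].astype(int)
m=(im.min(2)>110).astype(np.uint8)
n,_,st,c=cv2.connectedComponentsWithStats(m);Q=[]
for g in((239,58),(319,57),(316,143),(243,143)):
    i=min(range(1,n),key=lambda i:np.hypot(*(c[i]+[225,45]-g)) if st[i,4]<150 else 1e9);u=c[i]+[225,45];p=onz(w,*u,.005);Q.append(p);print(u.round(1),st[i,4],p.round(4))
Q=np.array(Q);C=Q.mean(0);print('centre',C.round(4),'yaw',[np.arctan2(*(b)[1::-1]).round(3) for b in(Q[0]-Q[3],Q[1]-Q[2],Q[0]-Q[1],Q[3]-Q[2])])
s=sensors.read_state();R=Ro.from_rotvec(s['tcp_rot']).as_matrix();
L=(onz(w,279,227,s['tool_pos'][2]+.044)+onz(w,279,324,s['tool_pos'][2]+.044))/2
print('tin in tool',(R.T@(L-s['tool_pos'])).round(4))
plan(C[0],C[1],.14,.28+1.571)
s1=np.load('/tmp/w2.png.npz');print([tri(s1,a,w,b)[0].round(4) for a,b in(((271.3,84.8),(239,58)),((328.7,142.6),(316,143)),((275,144.9),(243,143)))])
```

```text
[239.   56.6] 12 [ 0.547  -0.0936  0.005 ]
[317.5  56.2] 18 [ 0.5696 -0.1706  0.005 ]
[315.1 143.4] 46 [ 0.4854 -0.1955  0.005 ]
[242.1 143.6] 48 [ 0.4628 -0.1184  0.005 ]
centre [ 0.5162 -0.1445  0.005 ] yaw [np.float64(0.286), np.float64(0.287), np.float64(1.857), np.float64(1.856)]
tin in tool [ 0.0028  0.001  -0.044 ]
t 15.87 shift [8.2  0.06 5.45] turn 0.002 yawy -1.289 q [-0.42 -0.13  2.04  0.    1.23  0.87] tilt [-0.001  0.001 -1.   ]
[array([ 0.5444, -0.0947,  0.0111]), array([ 0.484 , -0.2005, -0.0251]), array([ 0.4627, -0.1184, -0.0041])]
```

Call:
play_rows --pt "2.7 0 0.5 0 0 0" --pt "2.7 0 1.5 0 0 0" --pt "2.6 0.06 2 0 0 -0.005" --pt "0 0 2 0 0 0" --pt "0 0 1 0 0 0"

```text
time: 16.28
tool_pos: [0.5147, -0.1445, 0.1229]
tcp_rot: [-3.107, -0.451, 0.004]
wrist_force: [-1.1, 0.2, -9.9]
width: 0.679
grip_force: 72.5
```

Call:
play_rows --pt "0 0 0 0 0 0" --pt "0 0 0 0 0 0" --pt "0 0 0 0 0 0" --pt "0 0 0 0 0 0" --pt "0 0 0 0 0 0"

```text
time: 16.7
tool_pos: [0.5155, -0.1472, 0.1272]
tcp_rot: [3.108, 0.445, 0.004]
wrist_force: [-0.2, -0.7, -7.6]
width: 0.685
grip_force: 72.6
```

Run:
```python
from h import *
plan(.5145,-.1450,.021,.285+1.571)
```

```text
t 16.7 shift [-0.06 -0.26 10.62] turn -0.001 yawy -1.286 q [-0.32  0.06  1.99 -0.    1.09  0.96] tilt [ 0.003 -0.001 -1.   ]
```

Call:
play_rows --pt "-0.05 -0.2 1.5 0 0 0" --pt "0 0 1.8 0 0 0" --pt "0 0 1.8 0 0 0" --pt "0 0 1.6 0 0 0" --pt "0 0 1.2 0 0 0"

```text
time: 17.12
tool_pos: [0.5134, -0.1451, 0.046]
tcp_rot: [3.11, 0.445, 0.0]
wrist_force: [-0.2, -0.7, -8.4]
width: 0.678
grip_force: 72.6
```

Call:
play_rows --pt "0 0 1 0 0 0" --pt "0 0 0.6 0 0 0" --pt "0 0 0.4 0 0 0" --pt "0 0 0.2 0 0 0" --pt "0 0 0 0 0 0"

```text
time: 17.53
tool_pos: [0.5139, -0.145, 0.0246]
tcp_rot: [3.11, 0.446, 0.001]
wrist_force: [-1.1, -0.6, -8.8]
width: 0.68
grip_force: 72.6
```

Call:
play_rows --pt "0 0 0 0 0 0" --pt "0 0 0 0 0 0" --pt "0 0 0 0 0 0"

```text
time: 17.78
tool_pos: [0.5143, -0.1451, 0.0251]
tcp_rot: [3.109, 0.446, 0.002]
wrist_force: [1.2, 0.6, -7.7]
width: 0.683
grip_force: 72.6
```

Another 5 mm down gently.

Call:
play_rows --pt "0 0 0.2 0 0 0" --pt "0 0 0.2 0 0 0" --pt "0 0 0.1 0 0 0" --pt "0 0 0 0 0 0" --pt "0 0 0 0 0 0"

```text
time: 18.2
tool_pos: [0.5144, -0.145, 0.0206]
tcp_rot: [3.109, 0.446, 0.002]
wrist_force: [-2.3, 0.8, 3.8]
width: 0.682
grip_force: 74.0
```

Call:
play_rows --pt "0 0 0.1 0 0 0" --pt "0 0 0 0 0 0" --pt "0 0 0 0 0 0"

```text
time: 18.45
tool_pos: [0.5144, -0.145, 0.0205]
tcp_rot: [3.11, 0.446, 0.002]
wrist_force: [-5.1, 1.3, 12.0]
width: 0.683
grip_force: 74.9
```

Call:
play_rows --pt "0 0 0 0 0 0" --pt "0 0 0 0 0 0" --pt "0 0 0 0 0 0" --pt "0 0 0 0 0 0" --pt "0 0 0 0 0 0" --grip 0

```text
time: 18.87
tool_pos: [0.5138, -0.145, 0.0184]
tcp_rot: [3.11, 0.446, 0.001]
wrist_force: [0.1, 0.3, -0.3]
width: 1.002
grip_force: 0.0
```

Call:
play_rows --pt "0 0 -1 0 0 0" --pt "0 0 -2.5 0 0 0" --pt "0 0 -4 0 0 0" --pt "0 0 -4 0 0 0" --pt "0 0 -4 0 0 0"

```text
time: 19.28
tool_pos: [0.513, -0.1447, 0.1753]
tcp_rot: [-3.109, -0.446, 0.001]
wrist_force: [0.6, 1.2, 1.4]
width: 1.0
grip_force: 0.0
```

Call:
play_rows --pt "0 0 -4 0 0 0" --pt "0 0 -4 0 0 0" --pt "1.68 -3.39 0 0 0 0" --pt "1.68 -3.39 0 0 0 0" --pt "1.68 -3.39 0 0 0 0"

```text
time: 19.7
tool_pos: [0.5342, -0.0326, 0.256]
tcp_rot: [3.109, 0.442, 0.006]
wrist_force: [0.4, 0.3, -1.6]
width: 0.998
grip_force: 0.0
```

Call:
play_rows --pt "1.68 -3.39 0 0 0 0" --pt "1.68 -3.39 0 0 0 0" --pt "1.68 -3.39 0 0 0 0" --pt "1.68 -3.39 0 0 0 0" --pt "1.68 -3.39 0 0 0 0"

```text
time: 20.12
tool_pos: [0.5663, 0.155, 0.2543]
tcp_rot: [3.11, 0.446, 0.001]
wrist_force: [0.5, -0.6, 0.0]
width: 1.005
grip_force: 0.0
```

Call:
play_rows --pt "1.68 -3.39 0 0 0 0" --pt "1.68 -3.39 0 0 0 -0.12" --pt "0 0 0 0 0 -0.12" --pt "0 0 0 0 0 -0.12" --pt "0 0 0 0 0 -0.12"

```text
time: 20.53
tool_pos: [0.5794, 0.2288, 0.2537]
tcp_rot: [2.91, 1.184, -0.0]
wrist_force: [-0.2, -0.3, -0.6]
width: 1.001
grip_force: 0.0
```

Call:
play_rows --pt "0 0 0 0 0 -0.12" --pt "0 0 0 0 0 -0.12" --pt "0 0 0 0 0 -0.12" --pt "0 0 0 0 0 -0.12" --pt "0 0 0 0 0 -0.12"

```text
time: 20.95
tool_pos: [0.5795, 0.2277, 0.2541]
tcp_rot: [2.432, 1.988, 0.0]
wrist_force: [0.0, 0.0, 0.2]
width: 1.0
grip_force: 0.0
```

Call:
play_rows --pt "0 0 0 0 0 -0.11" --pt "0 0 0 0 0 0" --pt "0 0 0 0 0 0" --pt "0 0 0 0 0 0"

```text
time: 21.28
tool_pos: [0.5796, 0.2276, 0.2537]
tcp_rot: [2.328, 2.109, 0.0]
wrist_force: [0.4, 0.2, 0.6]
width: 1.0
grip_force: 0.0
```

Run:
```python
from h import *
plan(.580,.227,.028,-.094)
```

```text
t 21.28 shift [-0.06  0.04 22.57] turn -0.005 yawy -0.099 q [ 0.33  0.14  1.66 -0.    1.34  0.43] tilt [ 0.  0. -1.]
```

Call:
play_rows --pt "0 0 4 0 0 0" --pt "0 0 4 0 0 0" --pt "0 0 4 0 0 0" --pt "0 0 3.5 0 0 0" --pt "0 0 3 0 0 0"

```text
time: 21.7
tool_pos: [0.5782, 0.2272, 0.0657]
tcp_rot: [-2.327, -2.109, 0.003]
wrist_force: [0.0, -0.2, -0.2]
width: 1.0
grip_force: 0.0
```

Call:
play_rows --pt "0 0 2.5 0 0 0" --pt "0 0 1.2 0 0 0" --pt "0 0 0.3 0 0 0" --pt "0 0 0 0 0 0" --pt "0 0 0 0 0 0"

```text
time: 22.12
tool_pos: [0.5811, 0.2282, 0.0302]
tcp_rot: [2.325, 2.111, 0.004]
wrist_force: [0.6, -0.5, 0.2]
width: 0.995
grip_force: 0.0
```

Call:
play_rows --pt "0 0 0 0 0 0" --pt "0 0 0 0 0 0" --pt "0 0 0 0 0 0" --pt "0 0 0 0 0 0" --pt "0 0 0 0 0 0" --grip 1 --force 60

```text
time: 22.53
tool_pos: [0.5803, 0.2281, 0.0303]
tcp_rot: [2.325, 2.112, 0.003]
wrist_force: [-3.0, -1.1, 5.4]
width: 0.511
grip_force: 60.6
```

Call:
play_rows --pt "0 0 0 0 0 0" --pt "0 0 0 0 0 0" --pt "0 0 -1 0 0 0" --pt "0 0 -1 0 0 0" --pt "0 0 -1 0 0 0"

```text
time: 22.95
tool_pos: [0.579, 0.2274, 0.0588]
tcp_rot: [-2.325, -2.112, 0.002]
wrist_force: [0.2, -0.4, -3.9]
width: 0.51
grip_force: 62.3
```

Call:
play_rows --pt "0 0 -1 0 0 0" --pt "0 0 0 0 0 0" --pt "0 0 0 0 0 0" --pt "0 0 0 0 0 0" --pt "0 0 0 0 0 0"

```text
time: 23.37
tool_pos: [0.5789, 0.2274, 0.0676]
tcp_rot: [-2.325, -2.112, 0.002]
wrist_force: [0.3, 0.2, -4.7]
width: 0.512
grip_force: 62.4
```

Call:
play_rows --pt "0 0 0 0 0 0" --pt "0 0 0 0 0 0"

```text
time: 23.53
tool_pos: [0.579, 0.2275, 0.0676]
tcp_rot: [-2.325, -2.112, 0.002]
wrist_force: [0.0, -0.4, -3.8]
width: 0.513
grip_force: 62.4
```

About 4 N, so the second tin is the half-full one. I'll set it on the bench in the same spot to regrip.

Call:
play_rows --pt "0 0 -2 0 0 0" --pt "0 -2.7 0 0 0 0" --pt "0 -2.7 0 0 0 0" --pt "0 -2.7 0 0 0 0" --pt "0 -2.7 0 0 0 0"

```text
time: 23.95
tool_pos: [0.4708, 0.2379, 0.088]
tcp_rot: [-2.326, -2.111, 0.001]
wrist_force: [0.2, 0.7, -3.7]
width: 0.514
grip_force: 63.3
```

Call:
play_rows --pt "-3 0 0 0 0 0" --pt "-3 0 0 0 0 0" --pt "-3 0 0 0 0 -0.1" --pt "0 0 0 0 0 -0.1" --pt "0 0 0 0 0 -0.1"

```text
time: 24.37
tool_pos: [0.4628, 0.1468, 0.0881]
tcp_rot: [-1.98, -2.439, 0.001]
wrist_force: [-0.1, 0.5, -3.4]
width: 0.509
grip_force: 62.6
```

Call:
play_rows --pt "0 0 0 0 0 -0.08" --pt "0 0 0 0 0 0" --pt "0 0 0 0 0 0" --pt "0 0 0 0 0 0" --pt "0 0 0 0 0 0"

```text
time: 24.78
tool_pos: [0.4634, 0.1486, 0.0883]
tcp_rot: [-1.886, -2.512, 0.0]
wrist_force: [-0.0, 0.1, -4.1]
width: 0.509
grip_force: 62.6
```

Run:
```python
from h import *
plan(.462,.148,.027,.285)
```

```text
t 24.78 shift [-0.02 -0.15  6.13] turn -0.002 yawy 0.283 q [ 0.26  0.01  2.12  0.    1.01 -0.02] tilt [-0. -0. -1.]
```

Call:
play_rows --pt "0 -0.15 2 0 0 0" --pt "0 0 2 0 0 0" --pt "0 0 1.2 0 0 0" --pt "0 0 0.5 0 0 0" --pt "0 0 0.2 0 0 0"

```text
time: 25.2
tool_pos: [0.4609, 0.1479, 0.0282]
tcp_rot: [-1.884, -2.512, 0.003]
wrist_force: [0.2, -0.2, -3.9]
width: 0.512
grip_force: 62.6
```

Call:
play_rows --pt "0 0 0.1 0 0 0" --pt "0 0 0.1 0 0 0" --pt "0 0 0.1 0 0 0" --pt "0 0 0 0 0 0" --pt "0 0 0 0 0 0"

```text
time: 25.62
tool_pos: [0.4627, 0.1482, 0.0271]
tcp_rot: [1.884, 2.513, 0.002]
wrist_force: [0.3, -0.0, -3.2]
width: 0.512
grip_force: 62.7
```

Call:
play_rows --pt "0 0 0.1 0 0 0" --pt "0 0 0.05 0 0 0" --pt "0 0 0 0 0 0" --pt "0 0 0 0 0 0"

```text
time: 25.95
tool_pos: [0.4628, 0.1479, 0.0268]
tcp_rot: [1.884, 2.513, 0.001]
wrist_force: [-3.7, -2.9, 7.4]
width: 0.51
grip_force: 64.1
```

Call:
play_rows --pt "0 0 0 0 0 0" --pt "0 0 0 0 0 0" --pt "0 0 0 0 0 0" --pt "0 0 0 0 0 0" --pt "0 0 0 0 0 0" --grip 0

```text
time: 26.37
tool_pos: [0.4621, 0.1481, 0.0249]
tcp_rot: [1.885, 2.513, 0.0]
wrist_force: [-0.6, 0.4, 0.1]
width: 1.001
grip_force: 0.0
```

Call:
play_rows --pt "0 0 -1.5 0 0 0" --pt "0 0 -2 0 0 0" --pt "0 0 -2 0 0 0" --pt "0 0 -2 0 0 0" --pt "0 0 -1 0 0 0.12"

```text
time: 26.78
tool_pos: [0.4635, 0.1484, 0.1124]
tcp_rot: [2.032, 2.394, 0.004]
wrist_force: [-0.1, -0.8, -0.4]
width: 0.999
grip_force: 0.0
```

Call:
play_rows --pt "0 0 0 0 0 0.12" --pt "0 0 0 0 0 0.12" --pt "0 0 0 0 0 0.12" --pt "0 0 0 0 0 0.12" --pt "0 0 0 0 0 0.12"

```text
time: 27.2
tool_pos: [0.4619, 0.148, 0.1098]
tcp_rot: [-2.654, -1.681, 0.0]
wrist_force: [-0.6, 0.2, 0.3]
width: 1.004
grip_force: 0.0
```

Call:
play_rows --pt "0 0 0 0 0 0.12" --pt "0 0 0 0 0 0.12" --pt "0 0 0 0 0 0.12" --pt "0 0 0 0 0 0.12" --pt "0 0 0 0 0 0.12"

```text
time: 27.62
tool_pos: [0.4619, 0.148, 0.1097]
tcp_rot: [-3.032, -0.821, 0.0]
wrist_force: [0.5, -0.6, 0.4]
width: 1.002
grip_force: 0.0
```

Call:
play_rows --pt "0 0 0 0 0 0.12" --pt "0 0 0 0 0 0.12" --pt "0 0 0 0 0 0.01" --pt "0 0 0 0 0 0" --pt "0 0 0 0 0 0"

```text
time: 28.03
tool_pos: [0.462, 0.148, 0.1098]
tcp_rot: [3.109, 0.45, -0.0]
wrist_force: [-0.9, 0.2, 1.0]
width: 1.0
grip_force: 0.0
```

Run:
```python
from h import *
a,_=snap('wrist');w=np.load('/tmp/wrist.npz');im=w['im'].astype(int)
g=im.max(2);m=((g>60)&(g<140)&(g-im.min(2)<14)).astype(np.uint8);m[:165]=0;m[255:]=0;m[:,:225]=0;m[:,330:]=0
m=cv2.morphologyEx(m,cv2.MORPH_OPEN,np.ones((9,9),np.uint8))
c=max(cv2.findContours(m,0,2)[0],key=cv2.contourArea);r=cv2.minAreaRect(c);P=np.array([onz(w,*q,.06) for q in cv2.boxPoints(r)])
print(r,P.mean(0).round(4),[(np.linalg.norm(P[i]-P[i-1]).round(3),np.arctan2(*(P[i]-P[i-1])[1::-1]).round(3)) for i in(1,2)])
plan(.462,.1478,.016,.285+1.571)
```

```text
((279.5, 215.0), (60.0, 83.0), 90.0) [0.463  0.1465 0.06  ] [(np.float64(0.058), np.float64(-1.282)), (np.float64(0.045), np.float64(-2.815))]
t 28.08 shift [-0.    0.02  9.38] turn 0.002 yawy -1.284 q [ 0.26 -0.02  2.1   0.    1.06  1.54] tilt [-0.  0. -1.]
```

Call:
play_rows --pt "0 0 2.5 0 0 0" --pt "0 0 2.5 0 0 0" --pt "0 0 2.2 0 0 0" --pt "0 0 1.4 0 0 0" --pt "0 0 0.7 0 0 0"

```text
time: 28.5
tool_pos: [0.46, 0.1475, 0.0145]
tcp_rot: [3.109, 0.448, -0.006]
wrist_force: [-0.1, -0.9, 0.6]
width: 0.999
grip_force: 0.0
```

Call:
play_rows --pt "0 0 0.1 0 0 0" --pt "0 0 0 0 0 0" --pt "0 0 0 0 0 0" --pt "0 0 0 0 0 0" --pt "0 0 0 0 0 0"

```text
time: 28.92
tool_pos: [0.4632, 0.1483, 0.0171]
tcp_rot: [-3.109, -0.446, -0.004]
wrist_force: [0.6, 0.5, 0.8]
width: 0.997
grip_force: 0.0
```

Call:
play_rows --pt "0 0 0 0 0 0" --pt "0 0 0 0 0 0" --pt "0 0 0 0 0 0" --pt "0 0 0 0 0 0" --pt "0 0 0 0 0 0" --grip 1 --force 60

```text
time: 29.33
tool_pos: [0.463, 0.1481, 0.0169]
tcp_rot: [3.11, 0.446, 0.003]
wrist_force: [-0.6, -1.8, 5.6]
width: 0.686
grip_force: 65.9
```

Call:
play_rows --pt "0 0 0 0 0 0" --pt "0 0 0 0 0 0" --pt "0 0 0 0 0 0"

```text
time: 29.58
tool_pos: [0.463, 0.1481, 0.0169]
tcp_rot: [3.11, 0.446, 0.003]
wrist_force: [-1.3, -0.3, 6.6]
width: 0.684
grip_force: 65.9
```

Call:
play_rows --pt "0 0 -2 0 0 0" --pt "0 0 -4 0 0 0" --pt "0 0 -4 0 0 0" --pt "0 0 -4 0 0 0" --pt "0 0 -4 0 0 0"

```text
time: 30.0
tool_pos: [0.4604, 0.1476, 0.1962]
tcp_rot: [3.11, 0.446, -0.005]
wrist_force: [1.5, 0.9, -3.7]
width: 0.682
grip_force: 66.8
```

Call:
play_rows --pt "0 0 -3 0 0 0" --pt "-1.39 3.72 0 0 0 0" --pt "-1.39 3.72 0 0 0 0" --pt "-1.39 3.72 0 0 0 0" --pt "-1.39 3.72 0 0 0 0"

```text
time: 30.42
tool_pos: [0.4491, -0.0115, 0.225]
tcp_rot: [-3.109, -0.449, 0.002]
wrist_force: [0.2, -0.6, -3.5]
width: 0.681
grip_force: 68.3
```

Call:
play_rows --pt "-1.39 3.72 0 0 0 0" --pt "-1.39 3.72 0 0 0 0" --pt "-1.39 3.72 0 0 0 0" --pt "-1.39 3.72 0 0 0 0" --pt "0 0 0 0 0 0"

```text
time: 30.83
tool_pos: [0.4371, -0.1754, 0.2248]
tcp_rot: [3.108, 0.436, -0.004]
wrist_force: [0.7, 0.5, -4.3]
width: 0.681
grip_force: 69.9
```

Call:
play_rows --pt "0 0 0 0 0 0" --pt "0 0 0 0 0 0" --pt "0 0 0 0 0 0" --pt "0 0 0 0 0 0"

```text
time: 31.17
tool_pos: [0.4388, -0.1675, 0.2254]
tcp_rot: [-3.109, -0.449, 0.001]
wrist_force: [-0.7, -0.1, -4.1]
width: 0.684
grip_force: 69.9
```

Run:
```python
from h import *
plan(.5144,-.145,.14,.285+1.571)
a,_=snap('wrist','w7.png')
```

```text
t 31.17 shift [ 7.9  -0.01  8.53] turn 0.001 yawy -1.284 q [-0.42 -0.15  2.    0.    1.29  0.87] tilt [-0.001  0.001 -1.   ]
```

View pics/w7.png

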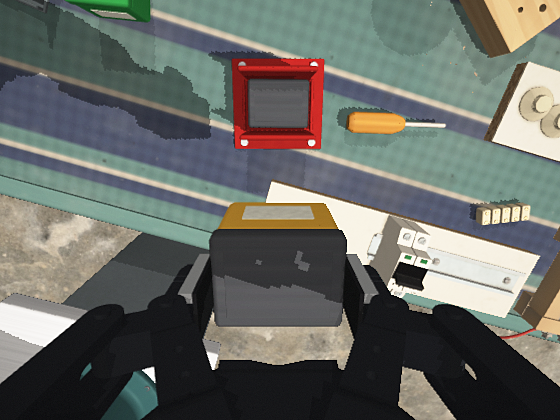

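The full tin sits square in the stand with its lid at (279,104). The held tin is straight, with its lid at rows 229–325.

Run:
```python
from h import *
w=np.load('/tmp/w7.png.npz')
print(onz(w,279,104,.064).round(4),[onz(w,*p,.064).round(4) for p in((248,104),(310,104),(279,78),(279,130))])
s=sensors.read_state();R=Ro.from_rotvec(s['tcp_rot']).as_matrix();z=s['tool_pos'][2]+.043
L=(onz(w,278.5,229.5,z)+onz(w,278.5,325,z))/2
print('tin in tool',(R.T@(L-s['tool_pos'])).round(4))
```

```text
[ 0.5153 -0.1464  0.064 ] [array([ 0.5067, -0.1172,  0.064 ]), array([ 0.524 , -0.1756,  0.064 ]), array([ 0.5381, -0.1396,  0.064 ]), array([ 0.4915, -0.1535,  0.064 ])]
tin in tool [ 0.0014  0.0009 -0.043 ]
```

Call:
play_rows --pt "2.7 0 0.5 0 0 0" --pt "2.7 0 1.5 0 0 0" --pt "2.5 0 2 0 0 0" --pt "0 0 2 0 0 0" --pt "0 0 1.5 0 0 0"

```text
time: 31.63
tool_pos: [0.5156, -0.1446, 0.1492]
tcp_rot: [-3.108, -0.452, 0.002]
wrist_force: [-1.4, -0.7, -4.7]
width: 0.683
grip_force: 69.9
```

Call:
play_rows --pt "0 0 0.5 0 0 0" --pt "0 0 0 0 0 0" --pt "0 0 0 0 0 0" --pt "0 0 0 0 0 0" --pt "0 0 0 0 0 0"

```text
time: 32.05
tool_pos: [0.5158, -0.147, 0.1477]
tcp_rot: [3.108, 0.446, 0.004]
wrist_force: [0.7, -0.5, -3.1]
width: 0.681
grip_force: 69.8
```

Run:
```python
from h import *
plan(.5147,-.1455,.083,.285+1.571)
```

```text
t 32.05 shift [-0.08 -0.18  6.47] turn -0.0 yawy -1.286 q [-0.32  0.04  1.97  0.    1.13  0.96] tilt [ 0.003 -0.001 -1.   ]
```

Call:
play_rows --pt "-0.05 -0.15 1 0 0 0" --pt "0 0 1.4 0 0 0" --pt "0 0 1.4 0 0 0" --pt "0 0 1 0 0 0" --pt "0 0 0.7 0 0 0"

```text
time: 32.47
tool_pos: [0.5129, -0.1452, 0.0895]
tcp_rot: [-3.109, -0.445, 0.002]
wrist_force: [1.0, 0.2, -4.7]
width: 0.678
grip_force: 69.9
```

Call:
play_rows --pt "0 0 0.4 0 0 0" --pt "0 0 0.2 0 0 0" --pt "0 0 0 0 0 0" --pt "0 0 0 0 0 0" --pt "0 0 0 0 0 0"

```text
time: 32.88
tool_pos: [0.5145, -0.1456, 0.0857]
tcp_rot: [3.109, 0.446, 0.002]
wrist_force: [-0.2, -0.3, -3.8]
width: 0.684
grip_force: 69.9
```

Call:
play_rows --pt "0 0 0.15 0 0 0" --pt "0 0 0.15 0 0 0" --pt "0 0 0.1 0 0 0" --pt "0 0 0 0 0 0" --pt "0 0 0 0 0 0"

```text
time: 33.3
tool_pos: [0.5139, -0.1454, 0.081]
tcp_rot: [3.11, 0.446, 0.0]
wrist_force: [0.7, -0.1, -3.8]
width: 0.68
grip_force: 69.9
```

Call:
play_rows --pt "0 0 0.1 0 0 0" --pt "0 0 0 0 0 0" --pt "0 0 0 0 0 0"

```text
time: 33.55
tool_pos: [0.5141, -0.1454, 0.0809]
tcp_rot: [3.11, 0.446, 0.001]
wrist_force: [-3.9, 1.3, 5.3]
width: 0.682
grip_force: 70.9
```

Contact has been made. I'll release, rise and look.

Call:
play_rows --pt "0 0 0 0 0 0" --pt "0 0 0 0 0 0" --pt "0 0 0 0 0 0" --pt "0 0 0 0 0 0" --pt "0 0 0 0 0 0" --grip 0

```text
time: 33.97
tool_pos: [0.5139, -0.1454, 0.0798]
tcp_rot: [3.11, 0.446, 0.0]
wrist_force: [0.6, -0.0, 0.1]
width: 1.002
grip_force: 0.0
```

Call:
play_rows --pt "0 0 -0.8 0 0 0" --pt "0 0 -2 0 0 0" --pt "0 0 -3 0 0 0" --pt "0 0 -4 0 0 0" --pt "0 0 -4 0 0 0"

```text
time: 34.38
tool_pos: [0.5128, -0.145, 0.2188]
tcp_rot: [-3.109, -0.446, 0.003]
wrist_force: [0.5, -0.1, -0.6]
width: 0.993
grip_force: 0.0
```

Call:
play_rows --pt "-3 0 0 0 0 0" --pt "-3 0 0 0 0 0" --pt "-2 0 0 0 0 0" --pt "0 0 0 0 0 0" --pt "0 0 0 0 0 0"

```text
time: 34.8
tool_pos: [0.4368, -0.1681, 0.2187]
tcp_rot: [3.109, 0.444, 0.003]
wrist_force: [0.1, -0.2, 0.6]
width: 1.0
grip_force: 0.0
```

Run:
```python
from h import *
a,_=snap('wrist','w8.png');b,_=snap('side');w=np.load('/tmp/w8.png.npz')
cv2.imwrite('pics/w9.png',np.hstack([a[:,170:400],cv2.resize(b[170:340,200:370],(420,420))])[:,:,::-1])
```

```text
(no output)
```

View pics/w9.png

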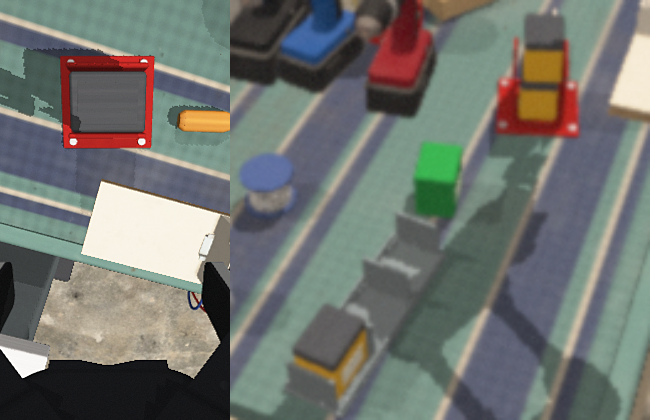

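The two tins are stacked upright and square in the stand, the third is still in the rack, and the gripper is clear. I'm handing the job in.

```bash
python3 -c "
from workcell import order
print(order.finish_job())"
```

```text
the job is handed in; nothing more can be done
None
```

I handed the job in at about 35 s of the 72 s limit. The full tin (about 8 N) is on the stand's floor with the half-full one (about 4 N) squarely on top. The third, never lifted, is empty by elimination and stands untouched in the rack. The first regrip slipped off the full tin's top but left it upright. I haven't seen the judge's result.

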